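# Trim the bottle tilt rest with a pendulum angle gauge and hold it there

## Robot

A 6-joint arm with a two-finger parallel gripper is mounted at the origin on a cart in front of the work surface, level with it; the furniture and walls round the work are solid. World frame = base frame: x ahead of the robot, y to its left, z up, the work surface at z = 0. Lengths are in m, angles in rad, forces in N, time in s.
With the tool pointing down it reaches from about 0.325 to 0.9 m from the base axis. Payload 3.5 kg.
Tool frame: the origin (TCP) lies between the finger pads; the fingertips stand 22 mm ahead of it and the grasp point (between the pads) lies 3 mm ahead of it (arm.tip_extent is the distance from the TCP to the fingertips, in m); z points along the fingers, y is the direction in which the jaws open and shut (so a half turn about z gives the same grasp; the last joint's range is limited). The gripper opens to 85 mm and grips with 20 to 120 N. Pads are 22 mm wide; open, the fingers measure 114 mm over their backs; the gripper's body (76 mm by 85 mm) begins 54 mm behind the grasp point. The pads swing forward as they close: fully open they stand 13 mm farther back than shut.
Start: joints at [1.22, 0.276, -0.026, 1.268, 0, 1.467], TCP at [0.153, 0.606, 0.253] pointing down, gripper open.
Joint ranges: [-3.12, 3.12], [-0.85, 1.88], [-1.08, 1.24], [-1.95, 2.15], [-1.57, 1.53], [-3.14, 3.14]. Speed limits (rad/s): [2.57, 2.57, 3.14, 3.14, 3.14, 3.14].

## Interface

Orientations are given as a 3x3 rotation matrix whose columns are the frame's x, y, z axes.
In Python, from station import arm gives the robot as it stands. The module is installed in compiled form; this text tells all that it offers.
- The arm moves only by the shell command python3 -m pendant 'ROWS' [FORCE]. ROWS is JSON, a list of rows, each an object with "offset": the shift along the world's x, y, z in mm, a list of three; "spin": the turn about the world's z in rad; "grip": the opening in per cent of the stroke, from 0 (shut) to 100 (fully open). In form: [{"offset": [tx, ty, tz], "spin": spin, "grip": grip}, ...]. A call has 1 to 10 rows; each row shifts and turns the commanded pose from where the row before left it; what a row does not reach is not made up. A row lasts 1/10 s, in which the tool goes at most 50 mm and 8.59 degrees, less where a joint would pass 70% of its speed; a pose out of reach is approached as far as the arm can. A call with a gripper value outside its range is refused whole. The fingers move at their own pace and stop on an object; FORCE is the grip in N (left out, the last holds). Time passes only in rows, so rows that do not move let the fingers close. It gives the time, the measured TCP pose, the force and the opening at its end, in the units of the state.
- arm.read_state(): the state, without advancing time (a new reading comes with each control period).
- arm.grab_frame(name): name is "scene" or "side" or "wrist"; returns the picture (384x512x3 uint8, red, green, blue); there is no depth.
- arm.get_calibration(name): a dict with "K" (3x3 intrinsics, pixels), "k1" (the pictures are not rectified: a ray, as slopes to the right and down, at radius r is drawn at 1 + k1 r^2 times it, then the intrinsics apply), "R" (3x3) and "t" (3): a world point X has camera coordinates R X + t. Camera axes: x right, y down, z forward; pixel columns grow to the right and rows downward; lengths in m; the calibration is good to about 2 mm. A picture is of the moment at which its call begins: read the wrist's pose just before it. get_calibration takes no time and is no camera call; for the wrist camera it gives the pose at the moment of the call.
- arm.close_job(): hands the job in, once; it reports no verdict.
The state is a dict: "t": time; "joints": joint angles; "joint_vel": joint speeds; "effort": joint torques, N m; "ee_pos": TCP position; "tool_rot": TCP orientation; "wrist_force": force on the tool from outside, world axes, zero at the start; "wrist_torque": the same for the moment, N m; "finger_gap": finger opening in m.
Only numpy, scipy, OpenCV 4.12 (cv2) and the standard library are available. Lean on these libraries where they do the work, as an engineer would, in place of code of your own. Each camera call takes 0.05 s, during which the arm holds its last target.

## Task

Set the angle gauge down (do not drop it) flat and square into the blue pocket of the tilt rest, its orange nose in the gap of the pocket's front wall, and let go of it. Then press down the yellow paddle to rock the rest until the gauge's swinging red pointer settles inside the green band, and finish while still holding the paddle there, so that a colleague can clamp the rest at that angle. Leave the bottle, the note pad and the cup where they are.

Things in the scene. Friction and masses are not known exactly. Their poses are not given: they have to be found in the camera images.
- gauge_handle (a point): Centre of the grey handle on top of the angle gauge. The handle is 14 mm thick along the gauge's x, 40 mm wide along y, 32 mm high; this point lies 130 mm above the gauge's underside, 16 mm under its top; below the handle the round dial case begins 22 mm lower. Axes are the gauge's: z up, -x is the way the dial and the orange nose face. The gauge stands upright at the start.
- gauge_foot (a point): Centre of the underside of the gauge's foot, 130 mm below gauge_handle; same axes. The steel foot is a rectangle 36 mm (x) by 60 mm (y), 10 mm thick, with an orange nose 14 mm wide that sticks out 9 mm from the middle of its -x side.
- pocket (a point): Centre of the floor of the blue-walled pocket on the rocker, 80 mm above the worktop. Inside 40 mm (x) by 64 mm (y): 2 mm free all round the foot. Walls 9 mm high, 6 mm thick; the wall on the -x side has a 20 mm gap in its middle for the nose. Axes: z up, y along the rocker away from the paddle; the seated gauge has these same axes. The rocker lies level on a stop stud until the paddle is pressed.
- paddle (a point): Centre of the top of the yellow press paddle, a flat pad 44 x 44 mm, 12 mm thick, at the other end of the rocker from the pocket: 150 mm from the pivot along the rocker's -y and 10 mm above the pivot axis (85 mm above the worktop at rest). Axes as pocket.
- pivot (a point): Point on the pivot axis of the rocker, midway between the two aluminium cheeks, 75 mm above the worktop. Axes are those of the fixed stand: z up, y towards the pocket, x along the pivot axis. The cheeks reach 88 mm high; the stand's base plate is 92 mm by 235 mm.
- pointer (a joint): Angle of the red pointer on the dial, rad: 0 points straight down the gauge; positive is to the gauge's -y side (to the right as one faces the dial). It swings freely and hangs plumb, settling in about half a second, so with the gauge seated it comes to read the same as the rocker's tilt.
- mark (a joint): Angle of the middle of the green band on the dial, measured as the pointer's: between 0.13 and 0.28 rad. The band is 0.12 rad wide (0.06 either side of its middle). It is stiff and stays where it is set; it is not to be moved.
- pointer_tip (a point): Tip of the red pointer, 36 mm from its pin; the pin is at the dial's centre, 62 mm above the gauge's underside. z runs from tip to pin.
- band_mid (a point): Middle of the green band, 36 mm from the dial's centre; z runs from it to the dial's centre.
- rocker: The rocker: aluminium arm, 235 mm long, 44 mm wide, with pocket and paddle, pivoted on the grey stand; origin on the pivot axis, axes as pocket. Level at rest on its stop; tilts about its x as the paddle goes down (roll grows), to a hard stop at 0.36 rad. A spring and the gauge bring it back when let go; holding the paddle takes about 4 to 8 N. The gauge's top leans towards the pressed paddle.
- white_bottle: White bottle, 43 mm across, 98 mm high, a bystander; origin at the centre of its underside.
- note_pad: Yellow note pad, 50 x 51 x 11 mm, a bystander; origin at the centre of its underside.
- grey_cup: Grey cup, 67 mm across, 68 mm high, a bystander; origin at the centre of its underside.
- gauge: The loose pendulum angle gauge as a whole, 0.2 to 0.35 kg, 146 mm high: foot, upright round black dial case 92 mm across and 10 mm thick (rim 4 mm more in front), handle; origin at the centre of the foot's underside, axes as gauge_handle.
Mind the look-alikes: they are no part of the job. There is more than one size of the gauge; the job needs the larger.

How it is judged:
By the outcome, as a careful person would: the job done as asked, in the order asked, and still so for the second after the job is handed in, while the arm keeps its last pose, push and grip.
It also fails if it takes over 46 s, if anything falls off the work surface, if the arm or the gripper's body presses on something with over 40 N, if the wrist force passes 120 N, or if a joint passes its speed limit or range.

## Working session

There is one attempt and no reset: what is moved stays moved. The work goes in short steps, Python scripts to look and compute and a shell command to move; the robot and the scene stay as the last step left them, time stands still between calls to the robot, and variables do not carry over. Pictures are saved under pics/ and viewed, and the job is handed in when it is done.

```bash
mkdir -p pics; cat > h.py <<'E'
import numpy as np, cv2
from station import arm
def snap(n,f):
    c=arm.get_calibration(n); im=arm.grab_frame(n)
    cv2.imwrite('pics/'+f+'.png',im[:,:,::-1]); np.savez('pics/'+f+'.npz',im=im,K=c['K'],k1=c['k1'],R=c['R'],t=c['t']); return im,c
def load(f):
    d=np.load('pics/'+f+'.npz'); return d['im'],{k:d[k] for k in ('K','k1','R','t')}
def ray(c,u,v):
    K=np.array(c['K']);x=(u-K[0,2])/K[0,0];y=(v-K[1,2])/K[1,1]
    d=cv2.undistortPoints(np.array([[[u,v]]],float),K,np.array([float(c['k1']),0,0,0]))[0,0]
    R=np.array(c['R']);o=-R.T@np.array(c['t']);w=R.T@np.array([d[0],d[1],1]);return o,w/np.linalg.norm(w)
def plane(c,u,v,z):
    o,w=ray(c,u,v);return o+w*(z-o[2])/w[2]
def tri(L):
    A=np.zeros((3,3));b=np.zeros(3)
    for c,u,v in L:
        o,w=ray(c,u,v);P=np.eye(3)-np.outer(w,w);A+=P;b+=P@o
    X=np.linalg.solve(A,b)
    return X,[np.linalg.norm((np.eye(3)-np.outer(ray(c,u,v)[1],ray(c,u,v)[1]))@(X-ray(c,u,v)[0])) for c,u,v in L]
def proj(c,X):
    K=np.array(c['K']);rv=cv2.Rodrigues(np.array(c['R'],float))[0]
    return cv2.projectPoints(np.array([X],float),rv,np.array(c['t'],float),K,np.array([float(c['k1']),0,0,0]))[0].ravel()
def crop(f,x0,y0,x1,y1,s,out):
    im,_=load(f);cv2.imwrite('pics/'+out+'.png',cv2.resize(im[y0:y1,x0:x1,::-1],None,fx=s,fy=s,interpolation=cv2.INTER_CUBIC))
E
python3 - <<'E'
from h import *
np.set_printoptions(precision=4,suppress=True)
for n in('scene','side','wrist'):
    im,c=snap(n,n+'0');print(n,-np.array(c['R']).T@c['t'],c['R'][2])
print(arm.read_state())
E
```

```text
scene [0.1112 0.238  0.7196] [ 0.518  -0.4648 -0.7181]
side [0.3533 0.4972 0.7235] [ 0.2313 -0.7131 -0.6619]
wrist [0.0779 0.6254 0.3746] [ 0.2985 -0.0774 -0.9513]
{'t': 0.15, 'joints': array([ 1.2196,  0.277 , -0.0275,  1.268 ,  0.    ,  1.4674]), 'joint_vel': array([-0.    , -0.0012,  0.0033, -0.0008, -0.001 ,  0.0008]), 'effort': array([  0.0007, -44.6055,  29.5639,   0.0104,  -0.0001,   0.    ]), 'ee_pos': array([0.1531, 0.6054, 0.2524]), 'tool_rot': array([[-0.9695,  0.2452, -0.0006],
       [ 0.2452,  0.9695, -0.0016],
       [ 0.0002, -0.0017, -1.    ]]), 'wrist_force': array([-0.1871,  0.4456, -0.1787]), 'wrist_torque': array([0.0027, 0.0001, 0.0423]), 'finger_gap': 0.08512978108943749}
```

View pics/scene0.png

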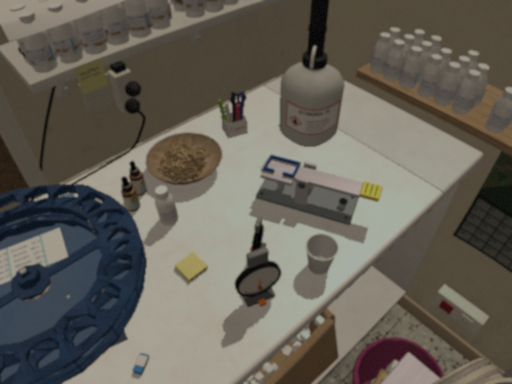

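View pics/side0.png

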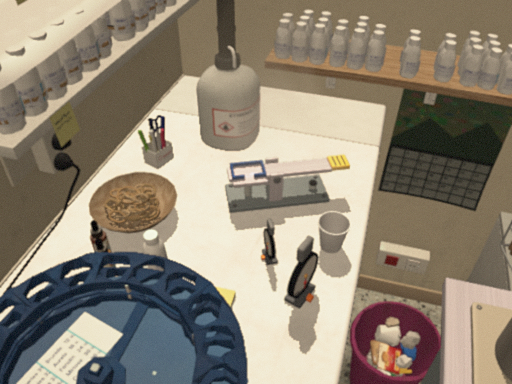

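View pics/wrist0.png

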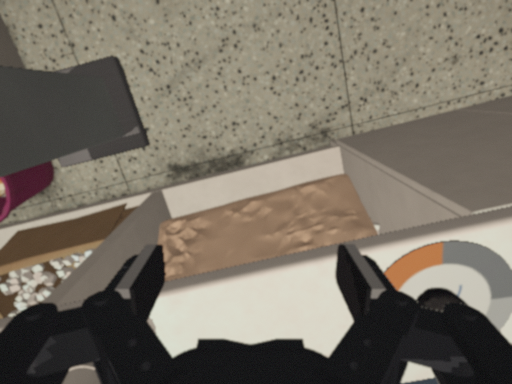

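```bash
python3 - <<'E'
from h import *
crop('scene0',215,210,345,320,6,'c1')
crop('side0',240,215,360,315,6,'c2')
crop('scene0',240,145,390,230,5,'c3')
crop('side0',210,145,360,220,5,'c4')
E
```

```text
(no output)
```

View pics/c1.png

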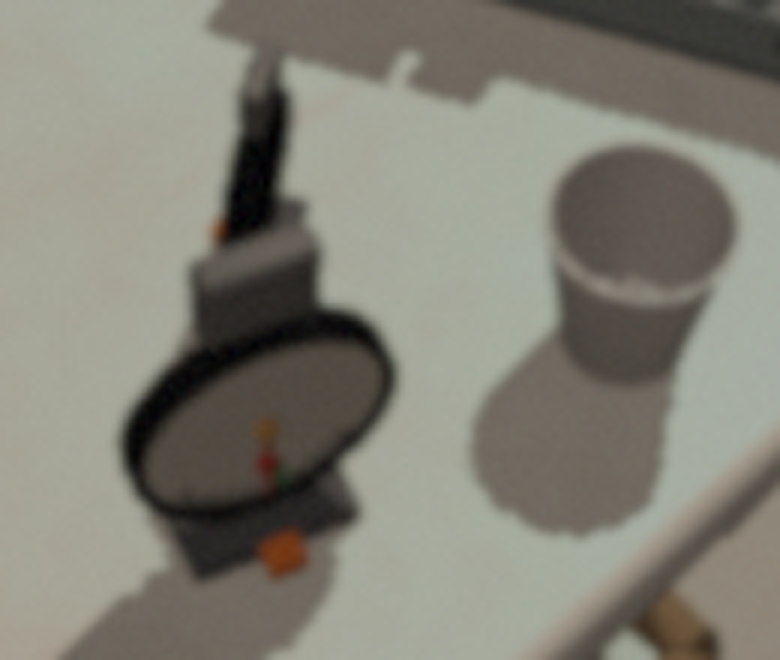

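View pics/c2.png

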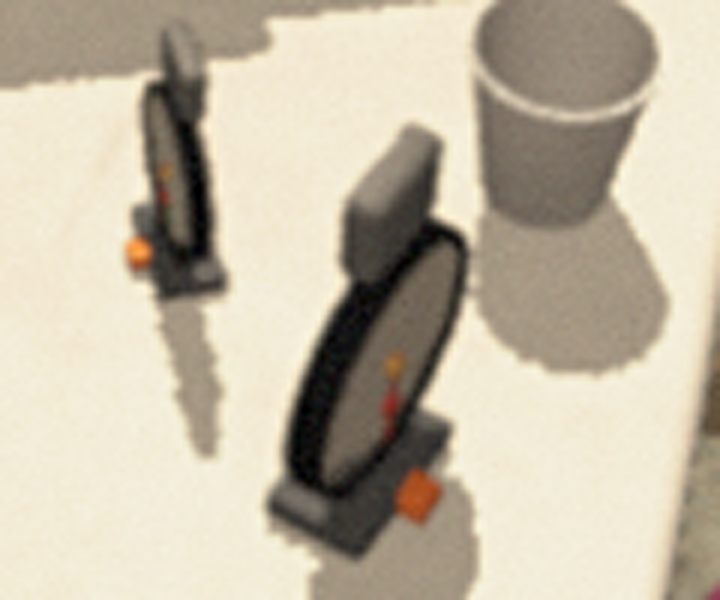

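View pics/c3.png

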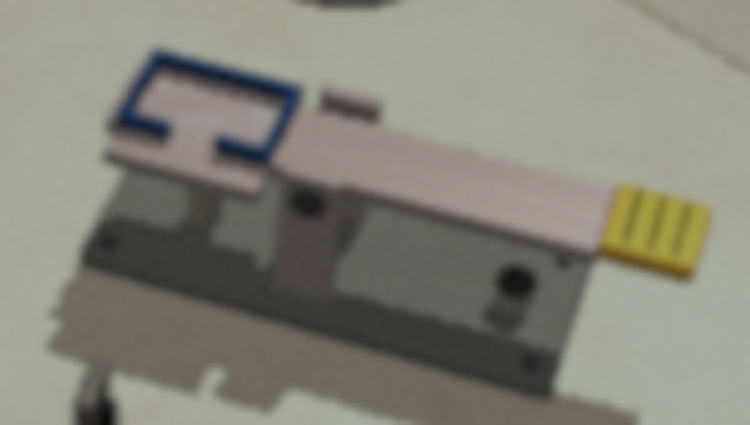

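View pics/c4.png

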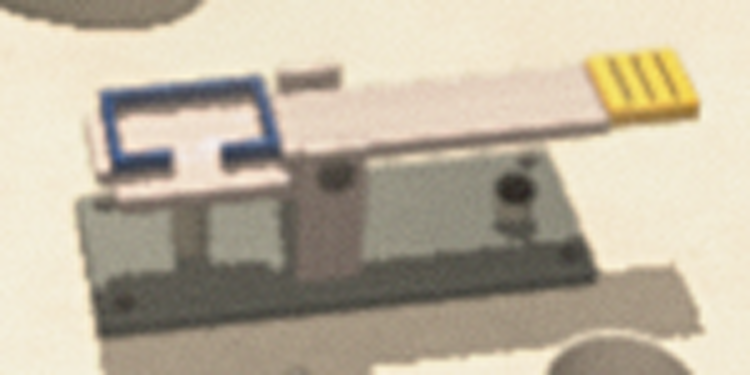

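```bash
python3 - <<'E'
from h import *
np.set_printoptions(precision=4,suppress=True)
_,a=load('scene0');_,b=load('side0')
S=lambda x,y:(a,215+x/6,210+y/6); D=lambda x,y:(b,240+x/6,215+y/6)
S3=lambda x,y:(a,240+x/5,145+y/5); D4=lambda x,y:(b,210+x/5,145+y/5)
print('nose tri',tri([S(285,552),D(418,495)]))
print('pinned yellow',tri([S(267,430),D(394,365)]))
print('red hub',tri([S(267,463),D(391,405)]))
print('big handle mid',tri([S(256,280),D(393,205)]))
print('small handle',tri([S(262,85),D(182,65)]))
for n,p in dict(footL=S(203,578),footR=S(357,515)).items(): print(n,plane(*p,0.0))
for n,p in dict(L=D(270,508),F=D(355,558)).items(): print(n,plane(*p,0.0))
print('small nose',tri([S(218,232),D(138,255)]))
print('pocket')
for p,q in [((155,52),(103,92)),((300,88),(262,80)),((265,160),(280,157)),((122,125),(110,172))]:
    print(tri([S3(*p),D4(*q)]),plane(*S3(*p),.089),plane(*D4(*q),.089))
print('paddle')
for p,q in [((622,187),(587,58)),((710,207),(682,52)),((692,272),(698,105)),((603,245),(612,118))]:
    print(tri([S3(*p),D4(*q)]),plane(*S3(*p),.085),plane(*D4(*q),.085))
E
```

```text
nose tri (array([ 0.4019, -0.0281,  0.0063]), [np.float64(0.00041991874591520913), np.float64(0.00041991874591514505)])
pinned yellow (array([ 0.4149, -0.0322,  0.0613]), [np.float64(0.0007059384369969018), np.float64(0.0007059384369970275)])
red hub (array([ 0.4143, -0.0315,  0.043 ]), [np.float64(0.0005959782709305006), np.float64(0.0005959782709305178)])
big handle mid (array([ 0.4218, -0.0344,  0.1307]), [np.float64(0.0004562182714586965), np.float64(0.0004562182714587275)])
small handle (array([ 0.5035, -0.1097,  0.0883]), [np.float64(0.0010643037899785014), np.float64(0.0010643037899783427)])
footL [ 0.415  -0.0039  0.    ]
footR [ 0.3982 -0.057   0.    ]
L [ 0.4463 -0.0146 -0.    ]
F [ 0.4164 -0.004   0.    ]
small nose (array([ 0.5132, -0.0966,  0.0069]), [np.float64(0.0007585750608942035), np.float64(0.0007585750608941952)])
pocket
(array([ 0.6411, -0.2726,  0.0887]), [np.float64(0.0010025322645500665), np.float64(0.0010025322645498568)]) [ 0.6397 -0.2713  0.089 ] [ 0.6418 -0.2736  0.089 ]
(array([ 0.5764, -0.3048,  0.0877]), [np.float64(0.0001469121965997768), np.float64(0.
[... 345 characters left out ...]
[ 0.6126 -0.2252  0.089 ] [ 0.6204 -0.2212  0.089 ]
paddle
(array([ 0.4383, -0.3724,  0.0809]), [np.float64(0.0011495637238853555), np.float64(0.0011495637238852668)]) [ 0.4352 -0.3671  0.085 ] [ 0.4384 -0.3685  0.085 ]
(array([ 0.397 , -0.3791,  0.0913]), [np.float64(0.0009792776221075863), np.float64(0.0009792776221076392)]) [ 0.4007 -0.3864  0.085 ] [ 0.3969 -0.3863  0.085 ]
(array([ 0.3839, -0.3512,  0.0823]), [np.float64(0.000696668279281823), np.float64(0.000696668279281891)]) [ 0.3821 -0.3478  0.085 ] [ 0.3841 -0.3485  0.085 ]
(array([ 0.421 , -0.3371,  0.0784]), [np.float64(0.0007126452620498583), np.float64(0.0007126452620499494)]) [ 0.4184 -0.3319  0.085 ] [ 0.4199 -0.3275  0.085 ]
```

```bash
python3 - <<'E'
from h import *
np.set_printoptions(precision=3,suppress=True)
_,a=load('scene0');_,b=load('side0');_,w=load('wrist0')
print('K',a['K'][0,0],w['K'][0,0],'wristR',w['R'])
s=arm.read_state();print('tcp px',proj(w,s['ee_pos']),proj(w,s['ee_pos']-[0,0,.2]))
print('tank base pts',plane(a,283,128,0),plane(a,310,142,0),plane(b,205,135,0),plane(b,230,148,0),plane(b,258,130,0))
print('tank shoulder',tri([(a,312,62),(b,228,65)]))
print('cup',plane(a,318,270,0),tri([(a,321,246),(b,334,228)]))
E
```

```text
K 405.8941832066728 295.8369142804965 wristR [[ 0.245  0.97  -0.002]
 [ 0.922 -0.232  0.308]
 [ 0.298 -0.077 -0.951]]
tcp px [248.471 265.51 ] [249.701 166.121]
tank base pts [ 0.78  -0.453  0.   ] [ 0.683 -0.464  0.   ] [ 0.793 -0.483  0.   ] [ 0.706 -0.445  0.   ] [ 0.659 -0.55   0.   ]
tank shoulder (array([ 0.717, -0.481,  0.224]), [np.float64(0.0019633075401712307), np.float64(0.001963307540171397)])
cup [ 0.381 -0.166  0.   ] (array([ 0.389, -0.175,  0.06 ]), [np.float64(0.004560120560912941), np.float64(0.004560120560913027)])
```

```bash
python3 - <<'E'
from h import *
np.set_printoptions(precision=3,suppress=True)
_,a=load('scene0');_,b=load('side0')
print('hub',tri([(a,28,277),(b,92,367)]))
print('rim right scene',plane(a,143,265,.0),plane(a,143,265,.15))
print('rim right side',plane(b,245,350,0),plane(b,245,350,.15))
E
```

```text
hub (array([0.636, 0.288, 0.159]), [np.float64(0.006882927260241116), np.float64(0.006882927260240989)])
rim right scene [0.638 0.101 0.   ] [0.528 0.129 0.15 ]
rim right side [0.486 0.109 0.   ] [0.459 0.189 0.15 ]
```

```bash
python3 -m pendant '[{"offset":[18,-38,0],"spin":-0.01,"grip":100},{"offset":[18,-38,0],"spin":-0.01,"grip":100},{"offset":[18,-38,0],"spin":-0.01,"grip":100},{"offset":[18,-38,0],"spin":-0.01,"grip":100}]'
```

```text
t: 0.55
ee_pos: [0.2255, 0.4523, 0.2529]
tool_rot: [[-0.959, 0.284, -0.0], [0.284, 0.959, -0.001], [-0.0, -0.001, -1.0]]
wrist_force: [0.1, 0.3, -0.5]
finger_gap: 0.0855
```

```bash
python3 -m pendant '[{"offset":[18,-38,0],"spin":-0.01,"grip":100},{"offset":[18,-40,0],"spin":-0.01,"grip":100},{"offset":[16,-44,0],"spin":-0.01,"grip":100},{"offset":[13,-45,0],"spin":-0.01,"grip":100},{"offset":[10,-45,0],"spin":-0.01,"grip":100},{"offset":[10,-45,0],"spin":0,"grip":100},{"offset":[10,-45,0],"spin":0,"grip":100},{"offset":[10,-45,-10],"spin":0,"grip":100},{"offset":[8,-45,-20],"spin":0,"grip":100},{"offset":[4,-35,-20],"spin":0,"grip":100}]'
python3 -m pendant '[{"offset":[0,-31,-20],"spin":0,"grip":100},{"offset":[0,0,-20],"spin":0,"grip":100},{"offset":[0,0,-20],"spin":0,"grip":100},{"offset":[0,0,0],"spin":0,"grip":100},{"offset":[0,0,0],"spin":0,"grip":100}]'
python3 - <<'E'
from h import *
im,c=snap('wrist','w1');print(proj(c,[.413,-.031,.062]))
E
```

```text
t: 1.55
ee_pos: [0.3429, 0.0246, 0.2033]
tool_rot: [[-0.943, 0.333, 0.003], [0.333, 0.943, -0.001], [-0.003, 0.0, -1.0]]
wrist_force: [1.2, 0.6, 0.1]
finger_gap: 0.0851
t: 2.05
ee_pos: [0.3419, -0.004, 0.1433]
tool_rot: [[-0.944, 0.331, -0.001], [0.331, 0.944, 0.0], [0.001, -0.0, -1.0]]
wrist_force: [0.3, 0.2, -0.0]
finger_gap: 0.0856
[246.47011931 291.7742249 ]
```

View pics/w1.png

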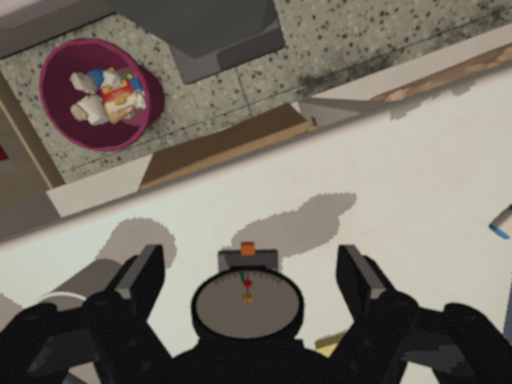

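```bash
python3 - <<'E'
from h import *
crop('w1',185,235,310,345,6,'c5')
im,_=load('w1')
h=cv2.cvtColor(im,cv2.COLOR_RGB2HSV)
g=(h[...,0]>40)&(h[...,0]<85)&(h[...,1]>90)
for y,x in zip(*np.nonzero(g[260:330,190:305])): print(x+190,y+260,im[y+260,x+190])
E
```

```text
251 267 [ 8 15 12]
242 272 [33 50 32]
241 273 [23 53 29]
242 273 [29 53 30]
241 274 [26 57 33]
242 274 [22 54 28]
243 274 [40 57 36]
241 275 [25 55 30]
242 275 [21 54 28]
243 275 [42 60 38]
241 276 [32 58 35]
242 276 [22 55 29]
243 276 [40 59 38]
241 277 [37 58 37]
242 277 [25 55 30]
243 277 [35 58 34]
242 278 [26 56 30]
243 278 [34 59 36]
242 279 [31 57 34]
243 279 [31 54 28]
205 283 [12 14  9]
299 295 [ 8 13  8]
301 299 [2 4 3]
194 318 [5 8 5]
295 321 [ 7 12 11]
295 322 [ 8 13 12]
291 326 [ 9 16 13]
288 329 [ 9 14 12]
```

View pics/c5.png

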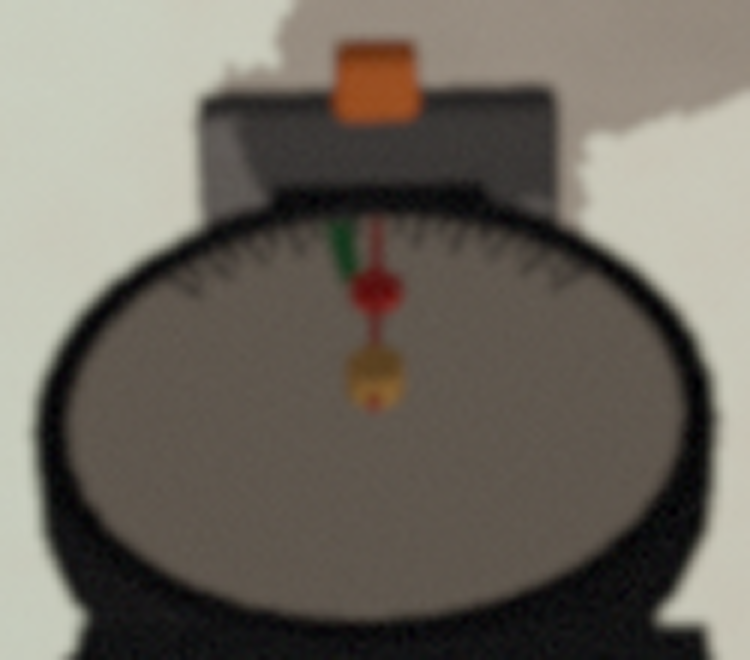

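```bash
python3 - <<'E'
from h import *
np.set_printoptions(precision=4,suppress=True)
_,c=load('w1')
P=lambda x,y:(c,185+(x+.5)/6-.5,235+(y+.5)/6-.5)
for z in(0,.01):
    L=plane(*P(205,102),z);R=plane(*P(552,95),z);d=R-L;print(z,L,R,np.linalg.norm(d),np.arctan2(d[1],d[0])-np.pi/2)
for z in (0.003,):print('nose',plane(*P(377,50),z))
# dial plane
for yaw in(-.335,-.32):
  gx=np.array([np.cos(yaw),np.sin(yaw),0]);gy=np.array([-gx[1],gx[0],0])
  for dx in(-.006,-.003,0.,.003):
    q=np.array([.4149,-.0322,.0613])-gx*dx
    def hit(p):
        o,w=ray(*p);return o+w*((q-o)@gx)/(w@gx)
    lo,hi=hit(P(65,430)),hit(P(688,420)); bo=hit(P(372,622));to=hit(P(376,208))
    C=(lo+hi)/2; 
    H=lambda p:np.array([-(hit(p)-q)@gy,hit(p)[2]])
    a,b=H(P(340,222)),H(P(350,280)); cy=-(C-q)@gy
    pin=H(P(375,375)); pt=H(P(377,218)); 
    print(yaw,dx,'lo/hi',H(P(65,430)),H(P(688,420)),'bt',H(P(372,622)),H(P(376,208)),'band',a,b,'pin',pin,'ptr',pt)
    for cz in(.062,):
        print('   ang outer,inner(center mid)',np.arctan2(a[0]-cy,cz-a[1]),np.arctan2(b[0]-cy,cz-b[1]),'ptr',np.arctan2(pt[0]-cy,cz-pt[1]),'r',np.hypot(a[0]-cy,cz-a[1]))
E
```

```text
0 [ 0.4023 -0.0577  0.    ] [ 0.4205 -0.0021  0.    ] 0.05852226233465145 -0.3147697226676891
0.01 [ 0.3973 -0.0547  0.01  ] [ 0.4148 -0.0012  0.01  ] 0.05631996769568814 -0.31476972266768843
nose [ 0.4012 -0.0265  0.003 ]
-0.335 -0.006 lo/hi [0.0402 0.069 ] [-0.0429  0.0673] bt [-0.001   0.1014] [-0.0007  0.0172] band [0.005  0.0211] [0.003  0.0363] pin [-0.0009  0.0581] ptr [-0.0009  0.02  ]
   ang outer,inner(center mid) 0.15389577232721152 0.16986108501647829 ptr 0.01136241655218601 r 0.041431688708784616
-0.335 -0.003 lo/hi [0.0394 0.0726] [-0.0422  0.071 ] bt [-0.001   0.1045] [-0.0008  0.0218] band [0.0048 0.0256] [0.0029 0.0405] pin [-0.001   0.0619] ptr [-0.0009  0.0245]
   ang outer,inner(center mid) 0.16955411711136556 0.1989816656757102 ptr 0.012506281929308612 r 0.036940214600324275
-0.335 0.0 lo/hi [0.0386 0.0763] [-0.0415  0.0746] bt [-0.0011  0.1075] [-0.0008  0.0264] band [0.0047 0.0301] [0.0028 0.0448] pin [-0.001   0.0658] ptr [-0.001   0.0291]
   ang outer,inner(center mid) 0.18954063280110076 0.24182943677373703 ptr 0.01396635599660164 r 0.03246030267029907
-0.33
[... 744 characters left out ...]
45]
   ang outer,inner(center mid) 0.16499810012023391 0.19150948699994508 ptr 0.008318683366803007 r 0.037023291308218347
-0.32 0.0 lo/hi [0.0388 0.0756] [-0.0413  0.0754] bt [-0.0011  0.1075] [-0.0008  0.0264] band [0.0047 0.03  ] [0.0028 0.0447] pin [-0.001   0.0658] ptr [-0.001   0.0291]
   ang outer,inner(center mid) 0.18441594277859352 0.23273511806568686 ptr 0.009291051920122816 r 0.03253645624821313
-0.32 0.003 lo/hi [0.0379 0.0792] [-0.0407  0.0791] bt [-0.0012  0.1106] [-0.0009  0.031 ] band [0.0045 0.0346] [0.0026 0.049 ] pin [-0.0011  0.0696] ptr [-0.0011  0.0337]
   ang outer,inner(center mid) 0.21003237525277288 0.2990862711229681 ptr 0.010575746426620885 r 0.028065808744212946
```

```bash
python3 -m pendant '[{"offset":[0,0,40],"spin":-0.13,"grip":100},{"offset":[0,0,40],"spin":-0.13,"grip":100},{"offset":[0,0,10],"spin":-0.13,"grip":100},{"offset":[12,-5,0],"spin":-0.13,"grip":100},{"offset":[12,-5,0],"spin":-0.13,"grip":100},{"offset":[12,-5,0],"spin":-0.13,"grip":100},{"offset":[12,-5,0],"spin":-0.13,"grip":100},{"offset":[12,-5,0],"spin":-0.13,"grip":100},{"offset":[12,-5,0],"spin":-0.13,"grip":100},{"offset":[10,-1,0],"spin":-0.13,"grip":100}]'
python3 -m pendant '[{"offset":[0,0,0],"spin":-0.13,"grip":100},{"offset":[0,0,0],"spin":-0.124,"grip":100},{"offset":[0,0,0],"spin":0,"grip":100},{"offset":[0,0,0],"spin":0,"grip":100}]'
python3 - <<'E'
from h import *
im,c=snap('wrist','w2');snap('scene','s2');print(proj(c,[.424,-.035,.146]))
E
```

```text
t: 3.1
ee_pos: [0.4259, -0.0352, 0.235]
tool_rot: [[0.072, 0.997, 0.003], [0.997, -0.072, -0.001], [-0.001, 0.003, -1.0]]
wrist_force: [1.0, 0.5, -0.4]
finger_gap: 0.0851
t: 3.5
ee_pos: [0.4249, -0.0349, 0.2343]
tool_rot: [[0.312, 0.95, 0.002], [0.95, -0.312, -0.0], [0.0, 0.002, -1.0]]
wrist_force: [0.5, -0.2, -0.9]
finger_gap: 0.0855
[247.08135606 203.85714648]
```

View pics/w2.png

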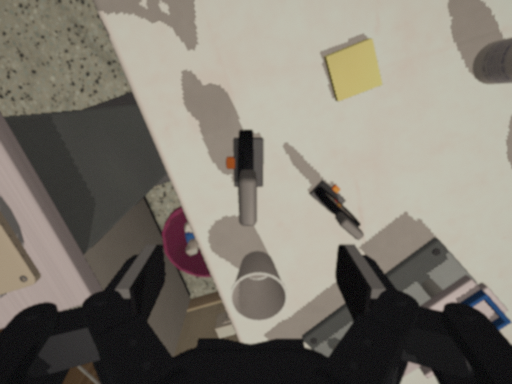

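```bash
python3 - <<'E'
from h import *
crop('w2',205,120,305,235,5,'c6')
E
```

```text
(no output)
```

View pics/c6.png

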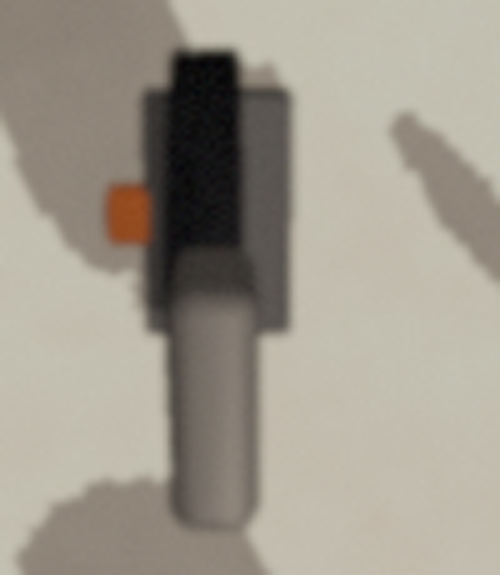

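```bash
python3 - <<'E'
from h import *
np.set_printoptions(precision=4,suppress=True)
_,c=load('w2')
P=lambda x,y:(c,205+(x+.5)/5-.5,120+(y+.5)/5-.5)
A=plane(*P(213,290),.146);B=plane(*P(213,528),.146);print('handle top',A,B,(A+B)/2,np.linalg.norm(A-B),np.arctan2(*(A-B)[1::-1])-np.pi/2)
cs=[plane(*P(*p),.01) for p in [(144,90),(291,90),(290,330),(148,330)]]
print('foot',np.mean(cs,0),[np.linalg.norm(cs[i]-cs[(i+1)%4]) for i in range(4)],np.arctan2(*(cs[1]-cs[0])[1::-1]),np.arctan2(*(cs[2]-cs[3])[1::-1]),np.arctan2(*(cs[0]-cs[3])[1::-1])-1.5708)
print('nose',plane(*P(106,213),.006))
E
```

```text
handle top [ 0.4306 -0.0153  0.146 ] [ 0.4185 -0.0519  0.146 ] [ 0.4246 -0.0336  0.146 ] 0.038520072751962134 -0.32023215689793916
foot [ 0.4249 -0.0337  0.01  ] [np.float64(0.03427080563116602), np.float64(0.058611411407292535), np.float64(0.034856338609195466), np.float64(0.0585940722327729)] -0.317629332024339 -0.318049824652171 -0.318047196970596
nose [ 0.3988 -0.0261  0.006 ]
```

```bash
python3 -m pendant '[{"offset":[0,1,-25],"spin":0,"grip":100},{"offset":[0,0,-25],"spin":0,"grip":100},{"offset":[0,0,-25],"spin":0,"grip":70},{"offset":[0,0,-15],"spin":0,"grip":50},{"offset":[0,0,-8],"spin":0,"grip":40},{"offset":[0,0,0],"spin":0,"grip":30},{"offset":[0,0,0],"spin":0,"grip":20},{"offset":[0,0,0],"spin":0,"grip":0},{"offset":[0,0,0],"spin":0,"grip":0},{"offset":[0,0,0],"spin":0,"grip":0}]' 40
```

```text
t: 4.6
ee_pos: [0.4249, -0.0343, 0.1361]
tool_rot: [[0.315, 0.949, 0.002], [0.949, -0.315, -0.0], [0.0, 0.002, -1.0]]
wrist_force: [-0.4, 0.7, 1.6]
finger_gap: 0.0132
```

```bash
python3 -m pendant '[{"offset":[0,0,10],"spin":0,"grip":0},{"offset":[0,0,25],"spin":0,"grip":0},{"offset":[0,0,30],"spin":0,"grip":0},{"offset":[0,0,30],"spin":0,"grip":0},{"offset":[0,0,30],"spin":0,"grip":0},{"offset":[3,-10,25],"spin":-0.05,"grip":0},{"offset":[8,-20,0],"spin":-0.08,"grip":0},{"offset":[10,-30,0],"spin":-0.08,"grip":0},{"offset":[10,-30,0],"spin":-0.08,"grip":0},{"offset":[10,-30,0],"spin":-0.08,"grip":0}]'
python3 -m pendant '[{"offset":[10,-30,0],"spin":-0.08,"grip":0},{"offset":[10,-30,0],"spin":-0.08,"grip":0},{"offset":[10,-30,0],"spin":-0.08,"grip":0},{"offset":[10,-30,0],"spin":-0.08,"grip":0},{"offset":[10,-20,0],"spin":-0.08,"grip":0},{"offset":[0,-10,0],"spin":-0.02,"grip":0},{"offset":[0,0,0],"spin":0,"grip":0},{"offset":[0,0,0],"spin":0,"grip":0},{"offset":[0,0,0],"spin":0,"grip":0},{"offset":[0,0,0],"spin":0,"grip":0}]'
python3 - <<'E'
from h import *
im,c=snap('wrist','w3');print(proj(c,[.5965,-.2635,.08]))
snap('scene','s3');snap('side','d3')
E
```

```text
t: 5.6
ee_pos: [0.4652, -0.1549, 0.2856]
tool_rot: [[0.64, 0.769, -0.0], [0.769, -0.64, 0.0], [0.0, -0.0, -1.0]]
wrist_force: [0.1, 0.3, -3.7]
finger_gap: 0.0132
t: 6.6
ee_pos: [0.515, -0.303, 0.2855]
tool_rot: [[0.896, 0.445, -0.0], [0.445, -0.896, 0.0], [0.0, -0.0, -1.0]]
wrist_force: [-0.1, -0.9, -2.6]
finger_gap: 0.0133
[250.68969758  82.64617593]
```

View pics/w3.png

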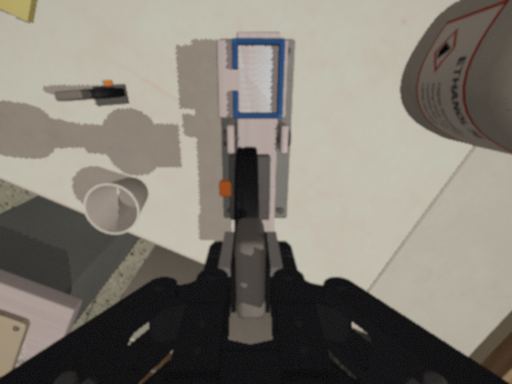

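View pics/s3.png

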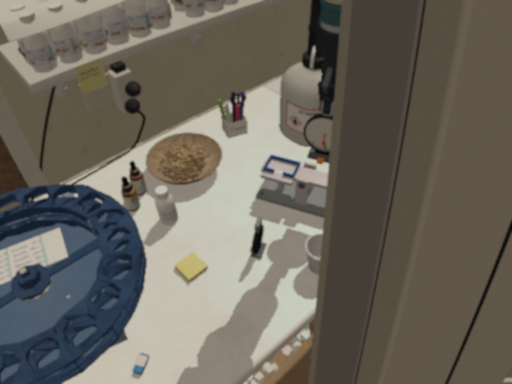

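View pics/d3.png

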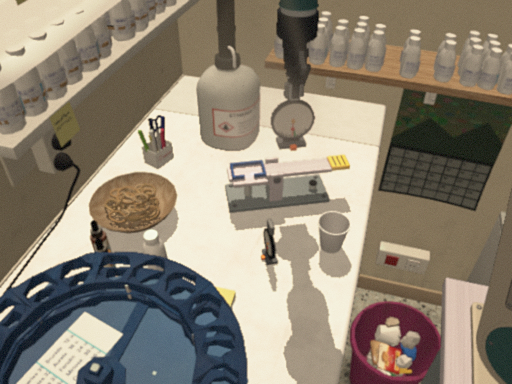

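```bash
python3 - <<'E'
from h import *
crop('w3',205,25,305,130,6,'c7'); crop('w3',205,135,305,240,5,'c8')
E
```

```text
(no output)
```

View pics/c7.png

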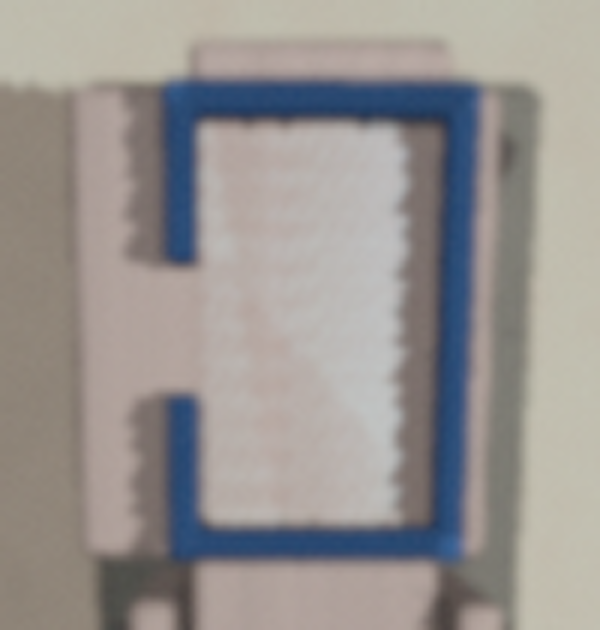

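View pics/c8.png

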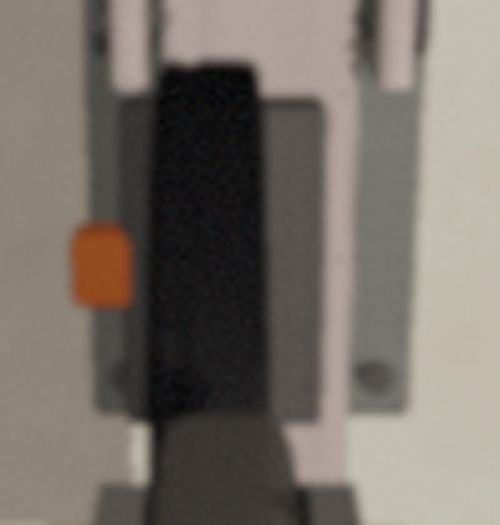

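```bash
python3 - <<'E'
from h import *
np.set_printoptions(precision=4,suppress=True)
_,c=load('w3')
P=lambda x,y:(c,205+(x+.5)/6-.5,25+(y+.5)/6-.5)
Q=lambda x,y:(c,205+(x+.5)/5-.5,135+(y+.5)/5-.5)
def quad(pts,z,f):
    cs=[plane(*f(*p),z) for p in pts]
    a=lambda i,j:np.arctan2(*(cs[j]-cs[i])[1::-1])
    print(np.mean(cs,0),[round(np.linalg.norm(cs[i]-cs[(i+1)%4]),4) for i in range(4)],'yaw',a(0,1),a(3,2),a(3,0)-np.pi/2,a(2,1)-np.pi/2)
    return np.mean(cs,0)
quad([(165,85),(478,88),(463,558),(172,555)],.089,P)
quad([(197,120),(447,122),(434,526),(199,524)],.089,P)
f=quad([(120,98),(325,98),(319,420),(122,420)],.1594,Q)
tcp=np.array([.515,-.303]);print(f[:2]-tcp)
print('nose',plane(*Q(73,265),.155))
# gap middle: edges y 265, 393
print('gap',(plane(*P(182,265),.089)+plane(*P(182,393),.089))/2)
E
```

```text
[ 0.6019 -0.2688  0.089 ] [np.float64(0.0506), np.float64(0.0738), np.float64(0.0509), np.float64(0.0737)] yaw -1.1183762026412503 -1.119558699496465 -1.1121891630505878 -1.1075863868201643
[ 0.602  -0.2687  0.089 ] [np.float64(0.0406), np.float64(0.0634), np.float64(0.0409), np.float64(0.0634)] yaw -1.1169898387328243 -1.1177744691462397 -1.1174998847617967 -1.1133021909653018
[ 0.5158 -0.3018  0.1594] [np.float64(0.0349), np.float64(0.0595), np.float64(0.0359), np.float64(0.0595)] yaw -1.1092794337078065 -1.109287230493461 -1.1254398540243877 -1.1072893353988384
[0.0008 0.0012]
nose [ 0.5026 -0.2786  0.155 ]
gap [ 0.5918 -0.248   0.089 ]
```

```bash
python3 -m pendant '[{"offset":[20,8,0],"spin":-0.005,"grip":0},{"offset":[26,10,0],"spin":0,"grip":0},{"offset":[26,10,0],"spin":0,"grip":0},{"offset":[14,5,-12],"spin":0,"grip":0},{"offset":[0,0,-20],"spin":0,"grip":0},{"offset":[0,0,-15],"spin":0,"grip":0},{"offset":[0,0,-5],"spin":0,"grip":0},{"offset":[0,0,0],"spin":0,"grip":0},{"offset":[0,0,0],"spin":0,"grip":0},{"offset":[0,0,0],"spin":0,"grip":0}]'
python3 - <<'E'
from h import *
im,c=snap('wrist','w4');snap('scene','s4');snap('side','d4')
p=proj(c,[.602,-.2688,.089]).astype(int);print(p)
crop('w4',p[0]-70,p[1]-70,p[0]+70,p[1]+40,5,'c9')
crop('d4',210,110,310,210,5,'c10');crop('s4',240,110,360,210,5,'c11')
E
```

```text
t: 7.75
ee_pos: [0.6017, -0.2717, 0.2346]
tool_rot: [[0.899, 0.439, 0.002], [0.439, -0.899, -0.001], [0.001, 0.002, -1.0]]
wrist_force: [0.4, 0.8, -3.9]
finger_gap: 0.0131
[246 181]
```

View pics/c9.png

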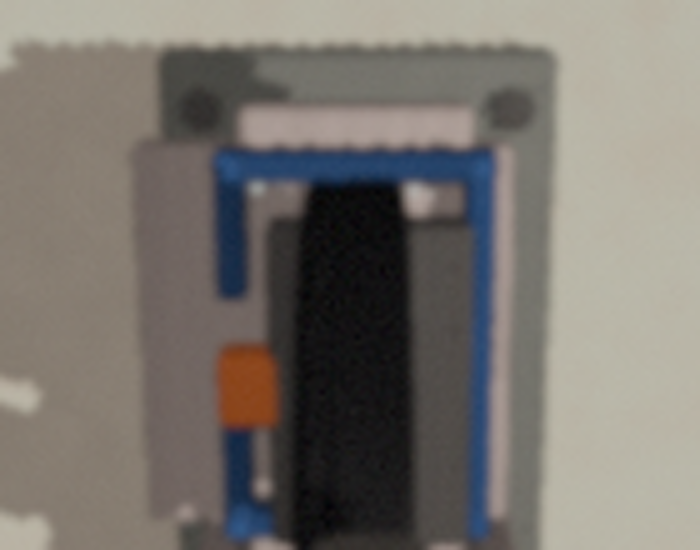

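View pics/c10.png

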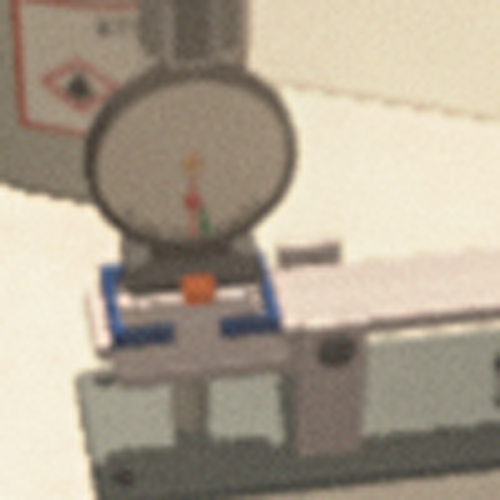

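View pics/c11.png

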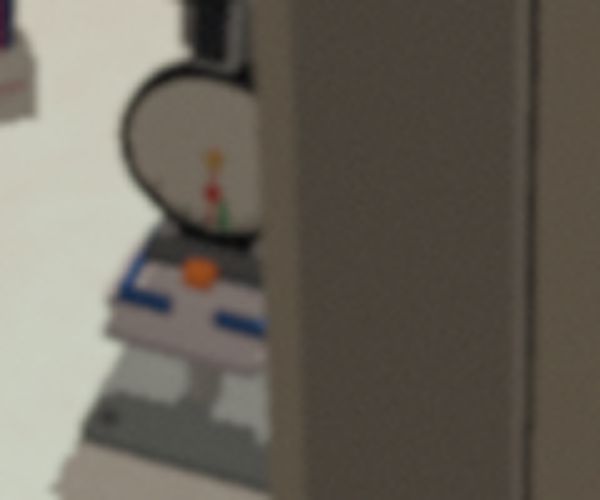

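```bash
python3 - <<'E'
from h import *
np.set_printoptions(precision=4,suppress=True)
_,c=load('w4')
P=lambda x,y:(c,176+(x+.5)/5-.5,111+(y+.5)/5-.5)
y=-1.115;ax=np.array([np.cos(y),np.sin(y)]);ay=np.array([-ax[1],ax[0]])
def L(p,z): d=plane(*P(*p),z)[:2]-[.602,-.2688]; return np.array([d@ax,d@ay])*1000
print('wall TL TR (expect -26,38; 26,38)',L((217,150),.089),L((492,150),.089))
print('inner TL, TR(-20,32;20,32)',L((245,182),.089),L((466,182),.089))
print('gap top (y=10)',L((232,297),.089))
print('right wall inner lower',L((470,530),.089),'left outer lower',L((228,535),.089))
print('foot TL TR (-18,30;18,30)',L((268,220),.1085),L((470,220),.1085),'left low',L((272,520),.1085))
print('nose tip mid(-27,0)',L((219,387),.1035), L((219,387),.1085))
_,b=load('d4')
D=lambda x,y:(b,210+(x+.5)/5-.5,110+(y+.5)/5-.5)
def M(p,z): d=plane(*D(*p),z)[:2]-[.602,-.2688]; return np.array([d@ax,d@ay])*1000
print('side: nose',M((198,290),.103),'gap L R corners outer top(-26,10;-26,-10)',M((173,328),.089),M((220,322),.089),'outer corners bottom TL',M((103,268),.089),M((262,258),.089))
E
```

```text
wall TL TR (expect -26,38; 26,38) [-24.9679  38.1892] [24.7446 38.1197]
inner TL, TR(-20,32;20,32) [-20.072   32.3775] [20.1521 32.3189]
gap top (y=10) [-23.0935  10.8421]
right wall inner lower [ 22.2004 -36.3255] left outer lower [-25.3271 -37.2888]
foot TL TR (-18,30;18,30) [-14.6985  29.2522] [19.6711 29.1986] left low [-15.2261 -25.917 ]
nose tip mid(-27,0) [-24.5494  -2.1464] [-24.0157  -0.552 ]
side: nose [-17.5066  -2.7532] gap L R corners outer top(-26,10;-26,-10) [-24.6404   9.4347] [-23.7687 -11.4549] outer corners bottom TL [22.6795 34.42  ] [ 18.64   -37.5148]
```

```bash
python3 -m pendant '[{"offset":[-0.4,2.4,-3],"spin":0,"grip":0},{"offset":[0,0,-3],"spin":0,"grip":0},{"offset":[0,0,0],"spin":0,"grip":0},{"offset":[0,0,0],"spin":0,"grip":0}]'
python3 - <<'E'
from h import *
im,c=snap('wrist','w5');snap('side','d5')
crop('w5',176,111,316,221,5,'c12');crop('d5',210,110,310,210,5,'c13')
E
```

```text
t: 8.3
ee_pos: [0.6007, -0.2685, 0.227]
tool_rot: [[0.898, 0.439, -0.001], [0.439, -0.898, 0.0], [-0.0, -0.001, -1.0]]
wrist_force: [0.4, -0.7, -3.7]
finger_gap: 0.0129
```

View pics/c12.png

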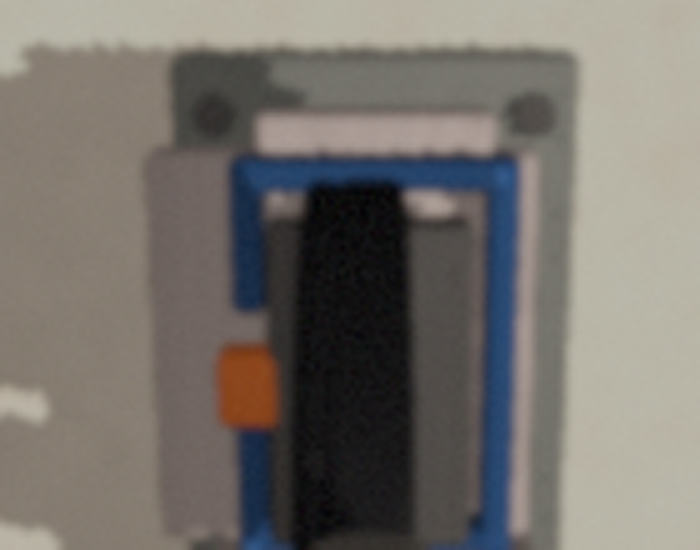

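View pics/c13.png

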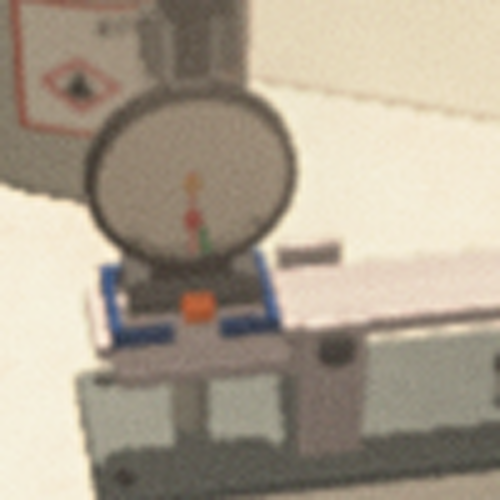

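```bash
python3 - <<'E'
from h import *
np.set_printoptions(precision=1,suppress=True)
_,c=load('w5')
P=lambda x,y:(c,176+(x+.5)/5-.5,111+(y+.5)/5-.5)
y=-1.115;ax=np.array([np.cos(y),np.sin(y)]);ay=np.array([-ax[1],ax[0]])
def L(p,z): d=plane(*P(*p),z)[:2]-[.602,-.2688]; return np.array([d@ax,d@ay])*1000
print('wall TL TR (-26,38; 26,38)',L((234,158),.089),L((517,158),.089))
print('inner TL, TR(-20,32;20,32)',L((263,190),.089),L((487,190),.089))
print('gap top (y=10)',L((248,310),.089),'lower outer left, inner right',L((240,440),.089),L((484,510),.089))
print('foot TL TR (-18,30;18,30)',L((268,222),.1009),L((472,222),.1009),'left low',L((272,520),.1009),L((472,510),.1009))
print('nose tip mid(-27,0)',L((219,387),.1009))
_,b=load('d5')
D=lambda x,y:(b,210+(x+.5)/5-.5,110+(y+.5)/5-.5)
def M(p,z): d=plane(*D(*p),z)[:2]-[.602,-.2688]; return np.array([d@ax,d@ay])*1000
print('side: nose',M((198,320),.0915),'L R front bottom edge',M((135,310),.0909),M((260,298),.0909),'gap L R',M((173,328),.089),M((220,322),.089))
E
```

```text
wall TL TR (-26,38; 26,38) [-24.8  38.2] [24.9 38.2]
inner TL, TR(-20,32;20,32) [-19.9  32.6] [19.8 32.6]
gap top (y=10) [-23.1  10.6] lower outer left, inner right [-25.3 -14.5] [ 20.7 -28.6]
foot TL TR (-18,30;18,30) [-18.3  29.2] [16.4 29.2] left low [-18.8 -25.6] [ 17.5 -23.7]
nose tip mid(-27,0) [-27.6  -0.2]
side: nose [-23.9  -1.7] L R front bottom edge [-11.9  24.4] [-12.3 -31.2] gap L R [-24.6   9.4] [-23.8 -11.5]
```

```bash
python3 -m pendant '[{"offset":[1,-0.4,0],"spin":0,"grip":0},{"offset":[0,0,-2],"spin":0,"grip":0},{"offset":[0,0,-2],"spin":0,"grip":0},{"offset":[0,0,-2],"spin":0,"grip":0},{"offset":[0,0,-2],"spin":0,"grip":0},{"offset":[0,0,0],"spin":0,"grip":0},{"offset":[0,0,0],"spin":0,"grip":0}]'
python3 -m pendant '[{"offset":[0,0,-1],"spin":0,"grip":0},{"offset":[0,0,-1],"spin":0,"grip":0},{"offset":[0,0,0],"spin":0,"grip":0}]'
```

```text
t: 9.1
ee_pos: [0.6018, -0.2691, 0.2192]
tool_rot: [[0.898, 0.439, -0.0], [0.439, -0.898, 0.0], [-0.0, -0.0, -1.0]]
wrist_force: [-0.2, 0.5, -3.3]
finger_gap: 0.0135
t: 9.4
ee_pos: [0.6018, -0.2691, 0.2172]
tool_rot: [[0.898, 0.439, -0.0], [0.439, -0.898, 0.0], [-0.0, -0.0, -1.0]]
wrist_force: [-0.7, 0.5, -2.8]
finger_gap: 0.0135
```

```bash
python3 -m pendant '[{"offset":[0,0,-0.5],"spin":0,"grip":0},{"offset":[0,0,-0.5],"spin":0,"grip":0},{"offset":[0,0,0],"spin":0,"grip":0}]'
python3 -m pendant '[{"offset":[0,0,-0.5],"spin":0,"grip":0},{"offset":[0,0,0],"spin":0,"grip":0}]'
python3 - <<'E'
from h import *
im,c=snap('wrist','w6');snap('side','d6')
crop('w6',176,111,316,221,5,'c14');crop('d6',210,120,310,210,5,'c15')
E
```

```text
t: 9.7
ee_pos: [0.6019, -0.2691, 0.2162]
tool_rot: [[0.898, 0.439, -0.0], [0.439, -0.898, 0.0], [-0.0, -0.0, -1.0]]
wrist_force: [0.0, -0.0, -3.2]
finger_gap: 0.0135
t: 9.9
ee_pos: [0.6019, -0.2691, 0.2161]
tool_rot: [[0.898, 0.439, 0.0], [0.439, -0.898, -0.0], [0.0, 0.0, -1.0]]
wrist_force: [0.1, 0.8, -1.4]
finger_gap: 0.0131
```

View pics/c14.png

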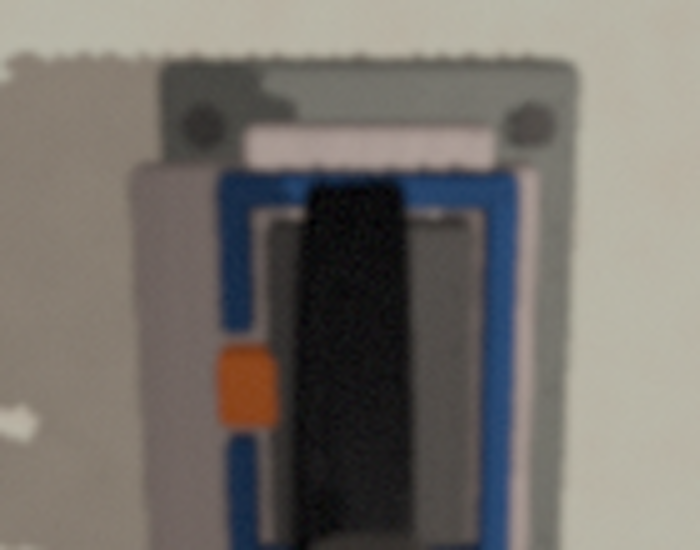

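View pics/c15.png

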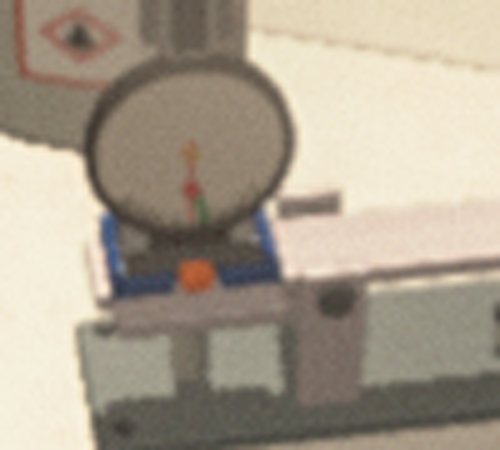

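```bash
python3 -m pendant '[{"offset":[0,0,-0.5],"spin":0,"grip":0},{"offset":[0,0,0],"spin":0,"grip":0},{"offset":[0,0,0],"spin":0,"grip":0}]'
```

```text
t: 10.3
ee_pos: [0.6021, -0.2691, 0.2161]
tool_rot: [[0.898, 0.439, 0.001], [0.439, -0.898, -0.0], [0.001, 0.001, -1.0]]
wrist_force: [-0.9, 1.3, 3.1]
finger_gap: 0.0137
```

```bash
python3 -m pendant '[{"offset":[0,0,0],"spin":0,"grip":20},{"offset":[0,0,0],"spin":0,"grip":25},{"offset":[0,0,0],"spin":0,"grip":35},{"offset":[0,0,0],"spin":0,"grip":50},{"offset":[0,0,0],"spin":0,"grip":50},{"offset":[0,0,15],"spin":0,"grip":50},{"offset":[0,0,30],"spin":0,"grip":50},{"offset":[0,0,40],"spin":0,"grip":50},{"offset":[0,0,0],"spin":0,"grip":50},{"offset":[0,0,0],"spin":0,"grip":50}]'
python3 - <<'E'
from h import *
im,c=snap('wrist','w7');snap('side','d7');snap('scene','s7')
crop('d7',210,120,360,210,5,'c16')
E
```

```text
t: 11.3
ee_pos: [0.6029, -0.2697, 0.3032]
tool_rot: [[0.898, 0.439, 0.004], [0.439, -0.898, -0.002], [0.003, 0.004, -1.0]]
wrist_force: [0.7, 0.4, 0.0]
finger_gap: 0.0428
```

View pics/w7.png

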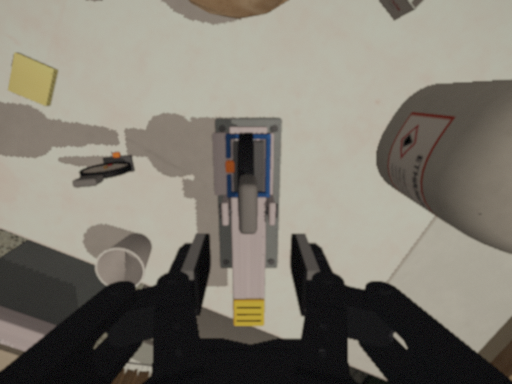

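View pics/c16.png

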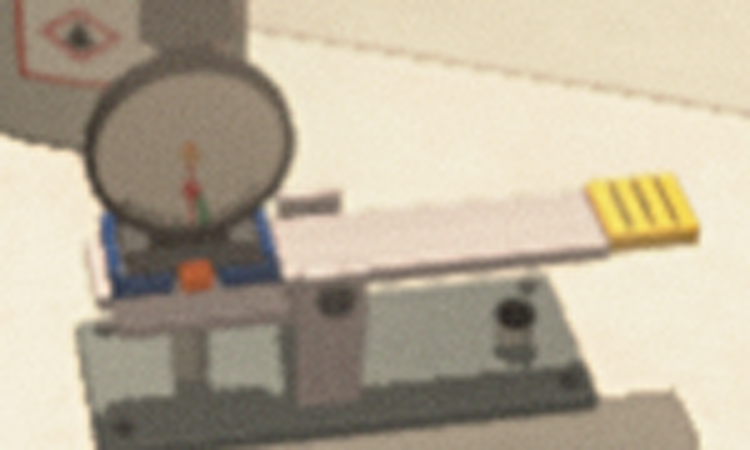

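```bash
python3 - <<'E'
from h import *
np.set_printoptions(precision=4,suppress=True)
crop('w7',215,110,285,335,3,'c17')
im,c=load('w7');h=cv2.cvtColor(im,cv2.COLOR_RGB2HSV)
m=((h[...,0]>20)&(h[...,0]<35)&(h[...,1]>140)&(h[...,2]>120)).astype(np.uint8);m[:250]=0
x,y,w,hh=cv2.boundingRect(m);print(x,y,w,hh)
pts=[(x,y),(x+w-1,y),(x+w-1,y+hh-1),(x,y+hh-1)]
cs=[plane(c,*p,.085) for p in pts];print(cs,np.mean(cs,0))
ay=np.array([.898,.439]);print('pocket dist along y',(np.array([.602,-.2688])-np.mean(cs,0)[:2])@ay)
E
```

```text
234 300 30 26
[array([ 0.424 , -0.3342,  0.085 ]), array([ 0.4413, -0.37  ,  0.085 ]), array([ 0.4039, -0.3889,  0.085 ]), array([ 0.3861, -0.352 ,  0.085 ])] [ 0.4138 -0.3613  0.085 ]
pocket dist along y 0.20958074447915087
```

View pics/c17.png

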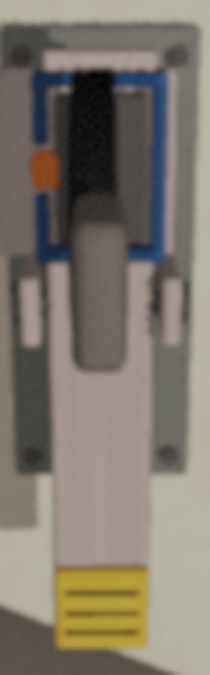

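View pics/s7.png

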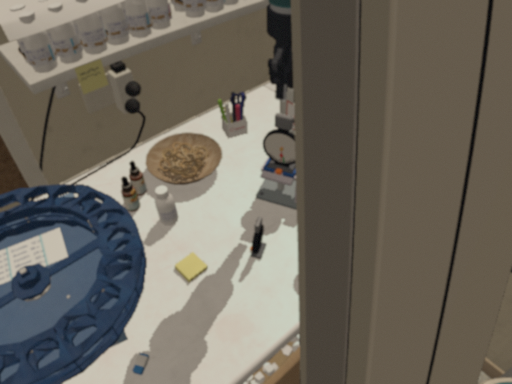

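```bash
python3 -m pendant '[{"offset":[-20,-10,0],"spin":0,"grip":30},{"offset":[-36,-17,0],"spin":0,"grip":0},{"offset":[-36,-17,0],"spin":0,"grip":0},{"offset":[-36,-17,0],"spin":0,"grip":0},{"offset":[-36,-17,-20],"spin":0,"grip":0},{"offset":[-25,-13,-40],"spin":0,"grip":0},{"offset":[0,0,-40],"spin":0,"grip":0},{"offset":[0,0,-40],"spin":0,"grip":0},{"offset":[0,0,-20],"spin":0,"grip":0},{"offset":[0,0,0],"spin":0,"grip":0}]'
python3 - <<'E'
from h import *
print(arm.tip_extent)
im,c=snap('wrist','w8');snap('side','d8')
E
```

```text
t: 12.45
ee_pos: [0.4096, -0.3567, 0.1353]
tool_rot: [[0.899, 0.439, -0.007], [0.439, -0.898, 0.008], [-0.003, -0.01, -1.0]]
wrist_force: [-0.1, 0.7, 0.7]
finger_gap: 0.0
0.022
```

View pics/w8.png

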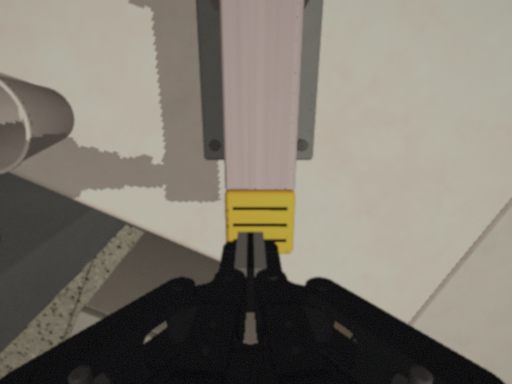

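View pics/d8.png

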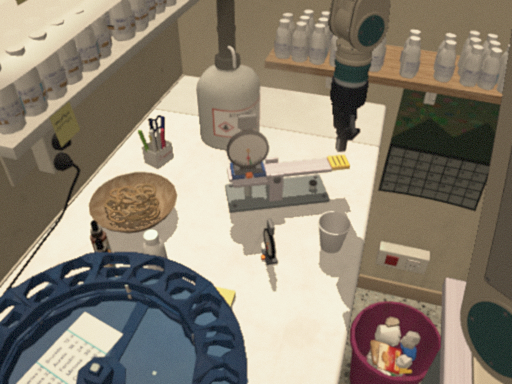

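```bash
python3 -m pendant '[{"offset":[0,0,0],"spin":0,"grip":0},{"offset":[0,0,0],"spin":0,"grip":0},{"offset":[0,0,0],"spin":0,"grip":0}]'
python3 - <<'E'
from h import *
np.set_printoptions(precision=4,suppress=True)
im,c=snap('wrist','w9');s=arm.read_state()
h=cv2.cvtColor(im,cv2.COLOR_RGB2HSV)
m=((h[...,0]>20)&(h[...,0]<35)&(h[...,1]>140)&(h[...,2]>120)).astype(np.uint8)
x,y,w,hh=cv2.boundingRect(m);print(x,y,w,hh)
cs=[plane(c,*p,.085) for p in [(x,y),(x+w-1,y),(x+w-1,y+hh-1),(x,y+hh-1)]]
print(cs,s['ee_pos']);m=np.mean(cs[:2],0)[:2]-.022*np.array([.898,.439]);print('centre from far edge',m,'tcp->',(m-s['ee_pos'][:2])*1000)
E
```

```text
t: 12.85
ee_pos: [0.4137, -0.3608, 0.1418]
tool_rot: [[0.898, 0.439, 0.002], [0.439, -0.898, -0.002], [0.001, 0.003, -1.0]]
wrist_force: [0.4, -0.8, 1.3]
finger_gap: 0.0001
217 191 66 59
[array([ 0.4236, -0.333 ,  0.085 ]), array([ 0.4418, -0.3703,  0.085 ]), array([ 0.405 , -0.3898,  0.085 ]), array([ 0.3856, -0.3501,  0.085 ])] [ 0.4135 -0.3607  0.1415]
centre from far edge [ 0.4129 -0.3613] tcp-> [-0.62  -0.666]
```

```bash
python3 -m pendant '[{"offset":[-0.5,-0.5,-10],"spin":0,"grip":0},{"offset":[0,0,-12],"spin":0,"grip":0},{"offset":[0,0,-7],"spin":0,"grip":0},{"offset":[0,0,-3],"spin":0,"grip":0},{"offset":[0,0,0],"spin":0,"grip":0}]'
python3 -m pendant '[{"offset":[0,0,-2],"spin":0,"grip":0},{"offset":[0,0,-3],"spin":0,"grip":0},{"offset":[0,0,-3],"spin":0,"grip":0},{"offset":[0,0,-3],"spin":0,"grip":0},{"offset":[0,0,-3],"spin":0,"grip":0},{"offset":[0,0,-2],"spin":0,"grip":0},{"offset":[0,0,0],"spin":0,"grip":0}]'
```

```text
t: 13.4
ee_pos: [0.4116, -0.3597, 0.1074]
tool_rot: [[0.898, 0.439, -0.002], [0.439, -0.898, 0.002], [-0.001, -0.003, -1.0]]
wrist_force: [-1.0, -0.2, -0.1]
finger_gap: -0.0002
t: 14.1
ee_pos: [0.4123, -0.3607, 0.0921]
tool_rot: [[0.898, 0.439, -0.0], [0.439, -0.898, -0.0], [-0.0, -0.0, -1.0]]
wrist_force: [-3.9, -0.3, 5.3]
finger_gap: -0.0001
```

```bash
python3 -m pendant '[{"offset":[0,0,-3],"spin":0,"grip":0},{"offset":[0,0,-3],"spin":0,"grip":0},{"offset":[0,0,-2],"spin":0,"grip":0},{"offset":[0,0,0],"spin":0,"grip":0},{"offset":[0,0,0],"spin":0,"grip":0},{"offset":[0,0,0],"spin":0,"grip":0},{"offset":[0,0,0],"spin":0,"grip":0},{"offset":[0,0,0],"spin":0,"grip":0},{"offset":[0,0,0],"spin":0,"grip":0},{"offset":[0,0,0],"spin":0,"grip":0}]'
python3 - <<'E'
from h import *
snap('side','d10');snap('scene','s10');snap('wrist','w10')
crop('d10',215,120,290,195,8,'c18');crop('s10',240,110,340,200,6,'c19')
E
```

```text
t: 15.1
ee_pos: [0.4126, -0.3606, 0.0845]
tool_rot: [[0.898, 0.439, 0.001], [0.439, -0.898, 0.0], [0.001, 0.0, -1.0]]
wrist_force: [-2.4, 2.3, 5.4]
finger_gap: -0.0
```

View pics/c18.png

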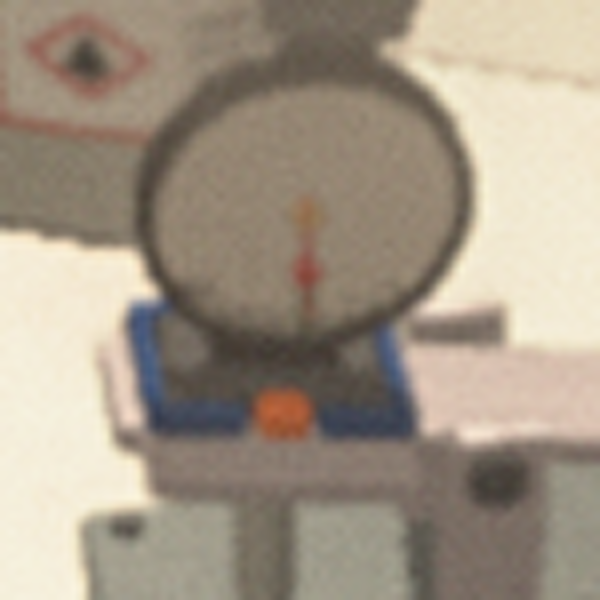

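View pics/c19.png

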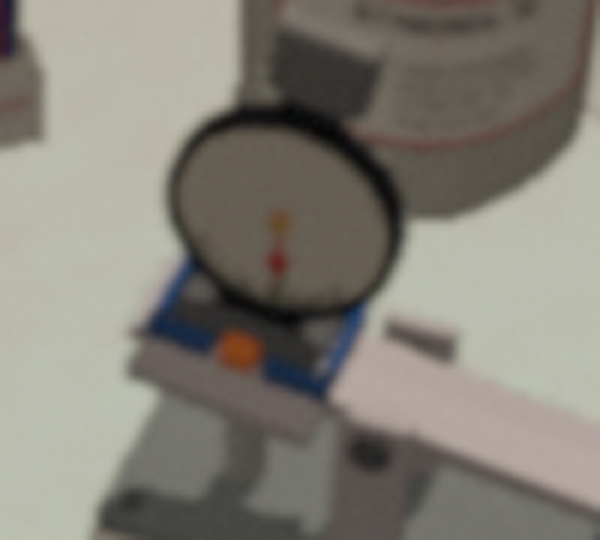

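View pics/w10.png

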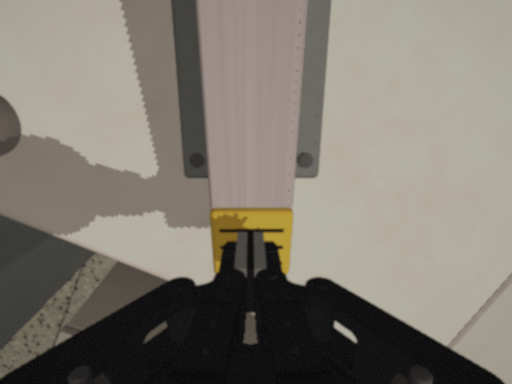

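```bash
python3 - <<'E'
from h import *
np.set_printoptions(linewidth=200)
for f,x0,x1,y0,y1 in(('d10',247,261,152,165),('d7',243,258,153,167),('s10',280,294,150,162)):
    im,_=load(f);a=im.astype(int)
    print(f,x0,y0);print('R-G');print((a[...,0]-a[...,1])[y0:y1,x0:x1]);print('G-(R+B)/2');print((a[...,1]-(a[...,0]+a[...,2])//2)[y0:y1,x0:x1])
E
```

```text
d10 247 152
R-G
[[17 14 14 16 24 47 51 32 18 17 15 13 18 14]
 [14 16 16 17 32 56 59 48 27 15 13 14 15 14]
 [15 12 13 17 33 56 61 51 29 16 16 13 14 14]
 [12 16 13 16 23 44 50 33 19 14 13 16 15 16]
 [15 18 15 18 13 23 31 19 15 14 10 14 16 12]
 [14 15 15 13 12 15 28 15 14 16 14 12 13 14]
 [14 13 12 14 10 16 27 22 14 14 15 14 14 11]
 [11 13 12 15  7 13 21 20 14 13 14 10 12 11]
 [14 13 11 10 10 10 13 12 10  5 10 12  9 11]
 [ 9 10 11 11 11  6  7  9  9 10  7  6  9  8]
 [ 8 11  6  5  8 10  4  9  4  9 13  8 11  4]
 [ 8  6  7 10 10  6  5  7  7 11  7  8 12  5]
 [11  5  8  6 11  8 11 10 12 10 11  9  5  8]]
G-(R+B)/2
[[  1   2   3   1  -3 -17 -19  -8   0   0   3   4  -2   2]
 [  3   2   1   1  -7 -22 -24 -18  -5   2   3   3   1   5]
 [  2   4   4   0 -10 -22 -23 -19  -6   2   2   3   4   3]
 [  4   1   5   1  -3 -15 -19  -9   1   2   3   2   1   1]
 [  2  -1   2   0   4  -3  -8  -1   3   3   6   2   1   5]
 [  3   1   3   4   3   1  -5   2   3   2   2   2   2   1]
 [  2   2   3   2   5   2  -5  -3   2   3   2   2   2   2]
 [  3   1   2   1   6   3  -2  -1   1   1   2   2   1   1]
 [ -1   1   0   
[... 2646 characters left out ...]
2   1   2   0  -3  -7  -2   0   3   3   1   3   1]
 [  2   2   1   2  -2  -8 -10  -4   1   2   2   2   2   2]
 [  3   2   3  -1  -6 -15 -17  -9  -2   2   2   3   2   2]
 [  1   2   1  -1 -10 -22 -27 -15  -4   1   1   2   2   1]
 [  2   2   2  -1  -7 -19 -24 -12  -4   1   2   2   2   2]
 [  2   3   2   1  -3 -10 -12  -6   1   2   2   1   3   2]
 [  1   2   2   2  -1  -4  -3   3   2   2   1   2   2   1]
 [  0   1   3   2   2  -1   2   5   4   1   2   2   2   1]
 [  1   0   1   3   4   3   4   5   3   2   2   3   2   1]
 [  1   1   2   3   4   6   7   5   3   2   2   1   2   2]
 [ -5   1  -1   2   3   4   5   4   1   0   2   0   1   1]
 [ -1  -1   1  -1   2   1   1   2   1   2   2  -1   3   0]]
```

```bash
python3 - <<'E'
from h import *
np.set_printoptions(precision=2,suppress=True)
def pt(o,yaw,dx,r,th): # gauge-frame point
    ax=np.array([np.cos(yaw),np.sin(yaw),0]);ay=np.array([-ax[1],ax[0],0])
    return np.array(o)+dx*ax+np.array([0,0,.062])+r*(-np.sin(th)*ay-np.array([0,0,np.cos(th)]))
_,d=load('d7');_,w=load('w1');_,s0=load('s4')
for nm,c,o,yaw in(('d7',d,[.602,-.2688,.08],-1.115),('w1',w,[.4247,-.0337,0],-.318),('s4',s0,[.602,-.2688,.0985],-1.115)):
  for dx in(-.005,-.009):
    print(nm,dx,'pin',proj(c,pt(o,yaw,dx,0,0)),'ptr',proj(c,pt(o,yaw,dx,.036,0)),'band .13 .16 .19 .22',*[proj(c,pt(o,yaw,dx,.036,t)) for t in(.13,.16,.19,.22)])
E
```

```text
d7 -0.005 pin [246.95 149.82] ptr [247.08 163.15] band .13 .16 .19 .22 [249.19 162.84] [249.67 162.74] [250.15 162.62] [250.63 162.49]
d7 -0.009 pin [247.23 150.91] ptr [247.36 164.26] band .13 .16 .19 .22 [249.47 163.94] [249.95 163.84] [250.43 163.72] [250.91 163.6 ]
w1 -0.005 pin [248.   298.95] ptr [248.25 273.44] band .13 .16 .19 .22 [243.26 273.71] [242.11 273.83] [240.97 273.97] [239.83 274.12]
w1 -0.009 pin [247.89 294.83] ptr [248.16 269.73] band .13 .16 .19 .22 [243.15 270.  ] [242.   270.11] [240.85 270.25] [239.71 270.4 ]
s4 -0.005 pin [281.68 140.83] ptr [281.12 153.37] band .13 .16 .19 .22 [283.07 153.76] [283.52 153.83] [283.97 153.88] [284.42 153.92]
s4 -0.009 pin [281.06 141.89] ptr [280.52 154.44] band .13 .16 .19 .22 [282.48 154.84] [282.93 154.9 ] [283.38 154.95] [283.83 154.99]
```

```bash
python3 - <<'E'
from h import *
a,_=load('side0');b,_=load('d10');s,_=load('scene0');t,_=load('s10')
for n,p,q,r in(('cup',a,b,(310,205,355,258)),('pad+bottle',s,t,(145,180,215,285))):
    x0,y0,x1,y1=r;print(n,cv2.phaseCorrelate(p[y0:y1,x0:x1].mean(2),q[y0:y1,x0:x1].mean(2)))
print(arm.read_state()['wrist_force'],arm.read_state()['ee_pos'])
E
```

```text
cup ((0.38481108664034025, -0.20821164993486363), 0.2287535672542359)
pad+bottle ((-0.022491180090341345, -0.007123554307021607), 0.9912618737214388)
[-1.03012319  1.80660311  5.26736957] [ 0.41267332 -0.36059999  0.0844968 ]
```

View pics/d10.png

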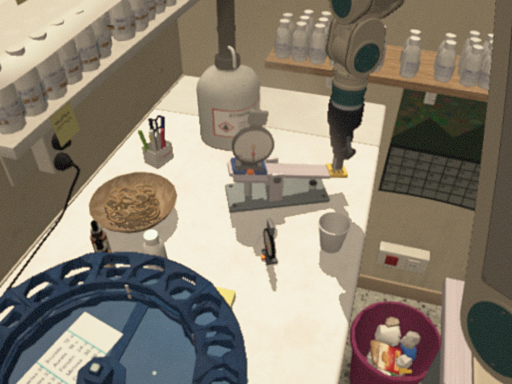

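The picture shows the gauge seated and leaning at (252,148), with the pointer over the band. The fingers are on the paddle at (338,170), the cup is still at (334,232), and the bystanders haven't moved.

```bash
python3 -c "
from station import arm
arm.close_job();print(arm.read_state()['t'])"
```

```text
the job is handed in; nothing more can be done
the job is handed in; nothing more can be done
```

I gripped the larger gauge by its handle and set it down gently in the blue pocket, nose in the gap, then let go. I then pressed the paddle with closed fingers and handed the job in while still holding it, at about 15 s with roughly 5 N on the paddle.

**Pointer:** in the last side and scene pictures it lies over the green band and hides most of it. A little green shows on its left in the side view and on its right in the scene view, which fits the pointer standing slightly in front of the dial. I put the tilt at 0.15–0.16 rad from the fingertip height. My estimates of the band's middle ran from 0.14 to 0.17 rad across views; all are within the ±0.06 band, but it is not pinned down more closely than that.

**Seating:** before I let go, the wrist view showed the foot inside the walls and the nose in the gap. After pressing, the side and scene views agree.

**Bystanders:** the bottle and note pad did not shift by image comparison. For the cup the comparison was weak, because a shadow changed around it; by eye it is at the same pixels as at the start.

**Disagreement:** my first pocket position from the scene and side pictures was about 8 mm off the close wrist view. I used the wrist view and corrected it twice more before lowering.

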